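# Clamp a spindle collar on its shaft flat by feel

## Task

Turn the round collar on the little upright spindle anticlockwise (seen from above) until its lever screw faces the flat of the shaft, then press the lever down until the screw is clamped hard on the flat, and let go. Find the flat by eye at the shaft's end or by feel: a lever that stops early has the screw on the round of the shaft, so turn the collar further instead of forcing it, as about 15 N on the lever's end is tight and 25 N must never be passed. Leave the small bottle, the vial and the puck where they are.

Things in the scene. Friction and masses are not known exactly. Their poses are not given: they have to be found in the camera images.
- collar (a joint): turn of the collar about the upright shaft, rad, growing anticlockwise seen from above; -3.1 to 3.1. At the start the flat of the shaft lies 0.7 to 1.9 rad further anticlockwise than the screw. Drag 0.2 N m with the screw clear; a screw snug on the round adds 0.1 to 0.2 N m, which falls away over the flat, from some 0.5 rad before its middle. It stays where it is left.
- clamp_lever (a joint): swing of the lever about its screw's axis, rad, growing as its end goes down; at 0 (range 0 to 0.9) it slopes 0.30 rad up. Moving it takes 7 N; it stays put. On the round the screw bears from 0.1: 13 N leave it at about 0.17. Square on the flat it bears from 0.38, and 16 N leave it at 0.41 to 0.47; over 0.2 rad off square it stops earlier.
- spindle_base: base of the spindle, fixed to the table: dark plate 110 x 110 x 12 mm with a grey housing 50 mm across up to 40 mm; origin under its centre, on the shaft's axis. The steel shaft, 28 mm across, ends 102 mm up. It is locked and cannot turn; one flat, 3.5 mm deep and 19 mm wide, runs along it, seen at its bare end; where it faces is not measured.
- collar_grip (a point): point on the shaft's axis, 78 mm above the table, at the height to grip the collar: a fluted aluminium ring, 48 mm across, from 41 to 91 mm above the table; the bare shaft stands out of it up to 102 mm
- screw_hub (a point): middle of the lever's dark hub (16 mm across) on the screw's level axis, 55 mm above the table and 52 mm out from the shaft's axis when the lever reads 0 (12 mm nearer per rad of lever: a steep thread). From collar_grip to here, seen from above, is the side of the collar on which the screw sits. An 18 mm boss carries it as far as 31 mm from the axis.
- lever_end (a point): centre of the black ball, 16 mm across, at the lever's end; the lever is a steel rod 8.4 mm thick. The ball is 60 mm from screw_hub, square to the screw's axis, to the right when one faces the hub from outside. Push it down from above.
- drop_mid (a point): bystander: centre of a small white dropper bottle, 20 mm across and 36 mm high, standing; leave alone
- vial_mid (a point): bystander: centre of an open clear plastic vial, 39 mm across and 60 mm high, standing; leave alone
- puck_mid (a point): bystander: centre of a flat white round puck, 67 x 62 x 10 mm, lying; leave alone
There are look-alikes about, which are no part of the job. What is meant by the spindle_base is not blue or purple, and is the larger of those in its own colour.

How it is judged:
At the end, for the whole second after the job is handed in: the lever screw is clamped hard on the flat of the shaft: the lever, let go, stays beyond 0.39 rad, which it can reach only when the screw faces the flat to within about 0.2 rad and has been tightened (value of joint clamp_lever above 0.39 rad); the robot touches nothing.
It fails at once if the lever is loaded with more than 25 N (contact force between anything else and clamp_lever above 25 N).
It fails at once if the bottle, the vial or the puck is moved by more than 20 mm (distance of any of drop_mid, vial_mid, puck_mid from where it was at the start of the episode above 0.02 m).
It also fails if it takes over 67 s, if anything falls off the work surface, if the arm or the gripper's body presses on something with over 40 N, if the wrist force passes 120 N, or if a joint passes its speed limit or range.

## Robot

A 7-joint arm with a two-finger parallel gripper is mounted at the origin on a cart in front of the work surface, level with it; the furniture and walls round the work are solid. World frame = base frame: x ahead of the robot, y to its left, z up, the work surface at z = 0. Lengths are in m, angles in rad, forces in N, time in s.
With the tool pointing down it reaches from about 0.425 to 0.875 m from the base axis. Payload 9.9 kg.
Tool frame: the origin (TCP) lies at the very end of the fingers, on their centre line; the grasp point (between the pads) lies env.grip_point_offset behind it (env.grip_point_offset is the distance from the TCP to the grasp point, in m); z points along the fingers, x is the direction in which the jaws open and shut, and the axes are right-handed (so a half turn about z gives the same grasp; the last joint's range is limited). The gripper opens to 85 mm and grips with 20 to 120 N. Pads are 22 mm wide; open, the fingers measure 114 mm over their backs; the gripper's body (76 mm by 85 mm) begins 54 mm behind the grasp point. The pads swing forward as they close: fully open they stand 13 mm farther back than shut.
Start: joints at [-0.084, 0.576, 0.025, 1.437, -0.015, 1.129, -0.057], TCP at [0.675, 0, 0.231] pointing down, gripper open.
Joint ranges: [-2.76, 2.76], [-0.34, 2.15], [-1.52, 1.57], [0.19, 2.46], [-1.09, 4.23], [0.17, 1.99], [-2.82, 2.82]. Speed limits (rad/s): [2.22, 2.22, 3.01, 3.01, 3.14, 3.14, 3.14].

## Interface

Orientations are given as a unit quaternion [x, y, z, w].
In Python, from plant import env gives the robot as it stands. The module is installed in compiled form; this text tells all that it offers.
- The arm moves only by the tool play_rows, never from a script. Its arguments are lists of equal length, an entry for each row: "dr": the turn, a rotation vector about the world's x, y, z in degrees, a list of three; "dp": the shift along the world's x, y, z in mm, a list of three; "fingers": the finger opening in mm, from 0 to 85.4. A call has 1 to 20 rows; each row shifts and turns the commanded pose from where the row before left it; what a row does not reach is not made up. A row lasts 1/10 s, in which the tool goes at most 50 mm and 8.59 degrees, less where a joint would pass 70% of its speed; a pose out of reach is approached as far as the arm can. A call is refused whole if a number of a shift passes 50 or a number of a turn 8.59, either way. A call with a gripper value outside its range is refused whole. The fingers move at their own pace and stop on an object; "force" is the grip in N (left out, the last holds). Time passes only in rows, so rows that do not move let the fingers close. It gives the time, the measured TCP pose, the force and the opening at its end, in the units of the state.
- env.observe(): the state, without advancing time (a new reading comes with each control period).
- env.read_camera(name): name is "scene" or "side" or "wrist"; returns a dict with "pixels" (420x560x3 uint8, red, green, blue), "z_map" (420x560 float32, m along the optical axis (not along the pixel's ray), 0 where there is no reading), "vfov" (degrees; the focal length in pixels is half the picture's height over the tangent of half this angle, whatever the lens; pixels are square), "cx", "cy" (the principal point, pixels), "k1" (the pictures are not rectified: a ray, as slopes to the right and down, at radius r is drawn at 1 + k1 r^2 times it, then the intrinsics apply), "pose" (4x4, takes a point from camera to world coordinates). Camera axes: x right, y down, z forward; pixel columns grow to the right and rows downward; lengths in m; the calibration is good to about 2 mm. A picture is of the moment at which its call begins.
- env.close_job(): hands the job in, once; it reports no verdict.
The state is a dict: "time_s": time; "joint_pos": joint angles; "joint_vel": joint speeds; "tau": joint torques, N m; "tcp_pos": TCP position; "tool_rot": TCP orientation; "wrist_force": force on the tool from outside, world axes, zero at the start; "moment": the same for the moment, N m; "opening": opening from 0.0 (shut) to 1.0 (fully open).
Only numpy, scipy, OpenCV 4.12 (cv2) and the standard library are available. Lean on these libraries where they do the work, as an engineer would, in place of code of your own. Each camera call takes 0.05 s, during which the arm holds its last target. There are 200 camera calls.

## Working session

There is one attempt and no reset: what is moved stays moved. The work goes in short steps, Python scripts to look and compute and a tool call to move; the robot and the scene stay as the last step left them, time stands still between calls to the robot, and variables do not carry over. Pictures are saved under pics/ and viewed, about 8 in all and at most 12, crops included, and the job is handed in when it is done.

Besides the shell and the picture viewer there is one more tool, called after "Emit:" in YAML: its name, and indented under it one key for each argument. play_rows: Moves the arm, as the interface text tells. Its arguments: {"type":"object","properties":{"dr":{"type":"array","items":{"type":"array","items":{"type":"number"}}},"dp":{"type":"array","items":{"type":"array","items":{"type":"number"}}},"fingers":{"type":"array","items":{"type":"number"}},"force":{"type":"number"}},"required":["dr","dp","fingers"]}

```bash
mkdir -p pics; cat > h.py <<'E'
import numpy as np, cv2
from plant import env
def cap(n,f):
    d=env.read_camera(n); np.savez('pics/'+f+'.npz',**{k:np.array(v) for k,v in d.items()})
    cv2.imwrite('pics/'+f+'.png',d['pixels'][:,:,::-1]); return d
def load(f): return np.load('pics/'+f+'.npz')
def K(d): 
    f=d['pixels'].shape[0]/2/np.tan(np.radians(float(d['vfov']))/2); return f,float(d['cx']),float(d['cy']),float(d['k1'])
def ray(d,u,v):
    f,cx,cy,k=K(d); p=np.array([(u-cx)/f,(v-cy)/f]); q=p.copy()
    for _ in range(20): q=p/(1+k*(q@q))
    return np.array([q[0],q[1],1])
def pt(d,u,v,z=None):  # world point: by depth, or on plane height z
    r=ray(d,u,v); T=d['pose']; w=T[:3,:3]@r
    if z is None: s=float(d['z_map'][int(round(v)),int(round(u))])
    else: s=(z-T[2,3])/w[2]
    return T[:3,3]+s*w
def proj(d,P):
    T=d['pose']; c=T[:3,:3].T@(np.array(P)-T[:3,3]); f,cx,cy,k=K(d); q=c[:2]/c[2]; q=q*(1+k*(q@q)); return q*f+[cx,cy]
E
python3 - <<'E'
from h import *
for n in ['scene','side','wrist']: cap(n,n+'0')
a=[cv2.imread(f'pics/{n}0.png') for n in ['scene','side','wrist']]
cv2.imwrite('pics/a.png',cv2.resize(np.vstack([np.hstack(a[:2]),np.hstack([a[2],a[2]*0])]),(800,600)))
print(env.observe(),env.grip_point_offset)
E
```

```text
{'time_s': 0.15, 'joint_pos': array([-0.08380214,  0.57631837,  0.02484197,  1.4376831 , -0.01496506,
        1.12897281, -0.05651753]), 'joint_vel': array([-0.00078235, -0.00372731,  0.00146687, -0.00323138, -0.00103923,
        0.00019371,  0.0011865 ]), 'tau': array([ 3.53695883e-03, -7.66262698e+01,  2.25340560e+00, -2.86181796e+01,
        1.58117601e-02,  9.86463390e-03, -3.06662548e-05]), 'tcp_pos': array([6.74683095e-01, 6.67319222e-06, 2.30665663e-01]), 'tool_rot': array([ 9.99999821e-01,  1.92500962e-05, -5.97166101e-04,  4.18964409e-05]), 'wrist_force': array([-0.43502471,  0.38992914, -0.03314383]), 'moment': array([-0.01853594,  0.00244614,  0.0270889 ]), 'opening': 1.0001918389119306} 0.0187
```

View pics/a.png

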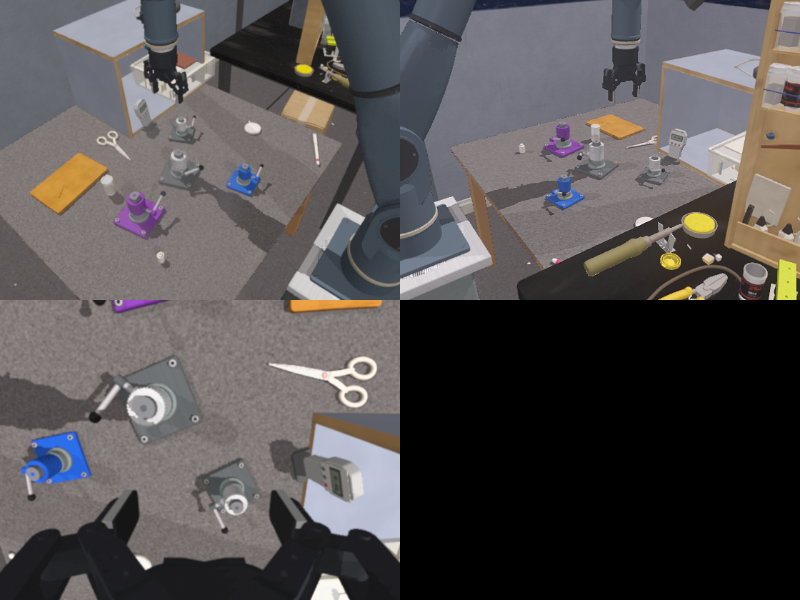

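The montage shows these spindles, in wrist-view pixels: large grey (~207,145), small grey (~325,285), blue (~75,225) and purple (top, ~200,0). The target is the larger grey one, so I'll check it in a close crop.

```bash
python3 - <<'E'
from h import *
d=load('wrist0')
im=cv2.imread('pics/wrist0.png')[60:220,100:300]
cv2.imwrite('pics/b.png',cv2.resize(im,(750,600),interpolation=cv2.INTER_CUBIC))
for u,v in [(203,150),(220,150),(140,160),(130,164)]: print(u,v,pt(d,u,v))
# four screws approx from composite
for (u,v) in [(172,363),(195,419),(145,440)]: print(pt(d,u*1.4,(v-300)*1.4,0.012))
print(d['pose'])
E
```

```text
203 150 [0.60427008 0.04613643 0.10465177]
220 150 [0.61594259 0.04474429 0.0909344 ]
140 160 [0.53299789 0.03378107 0.07111574]
130 164 [0.52708176 0.03124262 0.08024783]
[0.62573682 0.10354141 0.012     ]
[0.65981706 0.01805525 0.012     ]
[ 0.57617909 -0.01679892  0.012     ]
[[ 9.99999221e-01  5.74226944e-04 -1.10815311e-03  6.74647602e-01]
 [ 2.31341030e-04 -9.57769225e-01 -2.87537924e-01  7.20323718e-02]
 [-1.22646697e-03  2.87537444e-01 -9.57768612e-01  3.74031824e-01]
 [ 0.00000000e+00  0.00000000e+00  0.00000000e+00  1.00000000e+00]]
```

View pics/b.png

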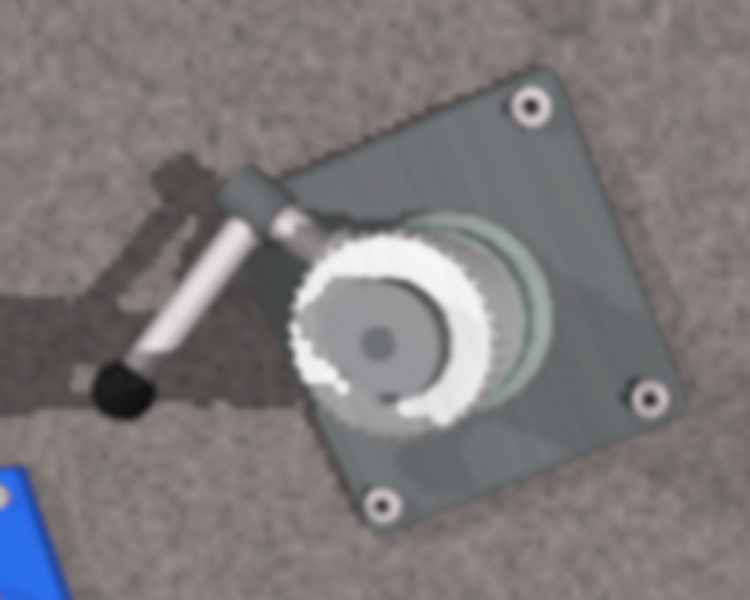

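The crop shows the large grey spindle. The shaft-end centre mark is at about wrist px (200.8,151.5), the hub at (168,113) and the ball at (133,164). I'll move above it for a closer look at the flat.

Emit:
play_rows:
  dr:
    - [0,0,0]
    - [0,0,0]
    - [0,0,0]
    - [0,0,0]
    - [0,0,0]
  dp:
    - [-24,18,-8]
    - [-24,18,-8]
    - [-22,18,-8]
    - [0,0,-6]
    - [0,0,0]
  fingers: [85.4,85.4,85.4,85.4,85.4]

```text
time_s: 0.65
tcp_pos: [0.6044, 0.0543, 0.2007]
tool_rot: [1.0, 0.001, -0.001, 0.0]
wrist_force: [-0.5, -0.7, 1.3]
opening: 1.001
```

```bash
python3 - <<'E'
from h import *
d=load('wrist0')
C=pt(d,200.8,151.5,.102);H=pt(d,168,112.8,.06);B=pt(d,132.8,164,.075)
print(C,H,B,np.degrees(np.arctan2(*(H-C)[1::-1])),np.linalg.norm((H-C)[:2]),np.linalg.norm((H-B)[:2]))
d=cap('wrist','w1'); c=proj(d,C);print(c,proj(d,H),proj(d,B))
x,y=[int(max(0,t)) for t in c-[100,90]]; print(x,y)
im=cv2.imread('pics/w1.png')[y:y+180,x:x+240]
cv2.imwrite('pics/c.png',cv2.resize(im,None,fx=3.3,fy=3.3,interpolation=cv2.INTER_CUBIC))
o=env.observe();print(o['tcp_pos'],o['tool_rot'])
E
```

```text
[0.60158399 0.04461688 0.102     ] [0.56093673 0.07763948 0.06      ] [0.52721911 0.03049105 0.075     ] 140.90894418872472 0.05237071155914942 0.05796423349647227
[282.22534714 222.63263915] [238.09157594 173.46113935] [200.96824325 227.6764832 ]
182 132
[0.60522283 0.05358435 0.20113807] [ 9.99999956e-01 -4.51381449e-05 -1.33119160e-04  2.59533668e-04]
```

View pics/c.png

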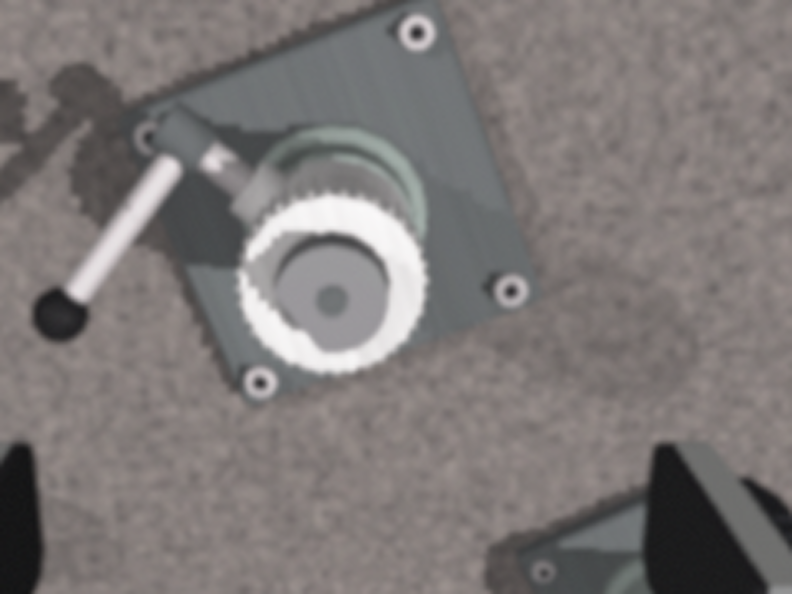

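The flat seems to be at the lower left of the shaft end, near crop (303,338). I'll unwrap the edge with a contrast-stretched zoom and fit points on the chord.

```bash
python3 - <<'E'
from h import *
d=load('w1'); g=cv2.cvtColor(d['pixels'],cv2.COLOR_RGB2GRAY)
C=pt(d,282.6,222.9,.102);print(C)
# orthorectify plane z=.102, 10px/mm over 40x40mm -> 600px
n=600;S=n/44
M=np.zeros((n,n,2),np.float32)
for i in range(n):
  for j in range(n): M[i,j]=proj(d,C+[(j-n/2)/S/1000,-(i-n/2)/S/1000,0])
o=cv2.remap(d['pixels'][:,:,::-1].copy(),M,None,cv2.INTER_CUBIC)
cv2.circle(o,(300,300),int(14*S),(0,255,0),1)
for a in range(0,360,30):
  p=300+15.5*S*np.array([np.cos(np.radians(a)),-np.sin(np.radians(a))]); cv2.putText(o,str(a),(int(p[0])-15,int(p[1])+5),0,.5,(0,0,255),1)
cv2.imwrite('pics/d.png',o)
E
```

```text
Still running in the background as job /tmp/bash_jobs.1000/94c9e1c4cb47 (pid 558). You'll get a notice when it ends.
```

```bash
kill -- -$(cat /tmp/bash_jobs.1000/94c9e1c4cb47/pid); sed -i "s/return np.load('pics\/'+f+'.npz')/return dict(np.load('pics\/'+f+'.npz'))/" h.py
cat > ortho.py <<'E'
from h import *
def ortho(f,C,out,mm=44,z=None):
  d=load(f); n=600;S=n/mm
  j,i=np.meshgrid(np.arange(n),np.arange(n))
  P=np.stack([C[0]+(j-n/2)/S/1000,C[1]-(i-n/2)/S/1000,np.full((n,n),C[2])],-1)
  T=d['pose'];c=(P-T[:3,3])@T[:3,:3];q=c[...,:2]/c[...,2:]
  fl,cx,cy,k=K(d);q=q*(1+k*(q**2).sum(-1,keepdims=True))*fl+[cx,cy]
  o=cv2.remap(d['pixels'][:,:,::-1].copy(),q.astype(np.float32),None,cv2.INTER_CUBIC)
  cv2.circle(o,(300,300),int(14*S),(0,255,0),1)
  for a in range(0,360,30):
    p=300+16.5*S*np.array([np.cos(np.radians(a)),-np.sin(np.radians(a))]); cv2.putText(o,str(a),(int(p[0])-15,int(p[1])+5),0,.5,(0,0,255),1)
  cv2.imwrite('pics/'+out,o)
E
timeout 60 python3 - <<'E'
from ortho import *
d=load('w1'); C=pt(d,282.6,222.9,.102);print(C)
ortho('w1',C,'d.png')
E
```

```text
[0.60188793 0.04438828 0.102     ]
```

View pics/d.png

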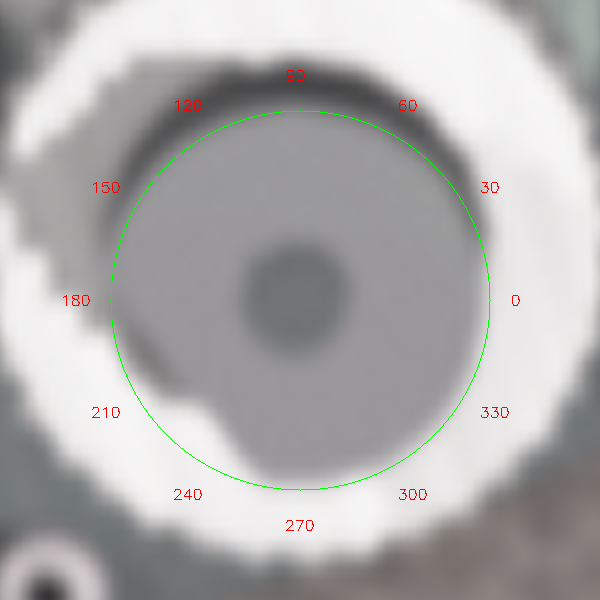

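The shaft end shows a chord from about (120,325) to (255,472), so the flat faces about 222–225°. The screw sits at about 142°, so the collar needs a turn of about 82°. I'll yaw the jaws square to the screw (52°), descend over the collar and grip.

Emit:
play_rows:
  dr:
    - [0,0,7.5]
    - [0,0,7.5]
    - [0,0,7.5]
    - [0,0,7.5]
    - [0,0,7.5]
    - [0,0,7.5]
    - [0,0,7]
    - [0,0,0]
    - [0,0,0]
    - [0,0,0]
    - [0,0,0]
    - [0,0,0]
    - [0,0,0]
    - [0,0,0]
    - [0,0,0]
  dp:
    - [-3,-9,0]
    - [0,0,0]
    - [0,0,0]
    - [0,0,0]
    - [0,0,0]
    - [0,0,0]
    - [0,0,0]
    - [0,0,0]
    - [0,0,-25]
    - [0,0,-25]
    - [0,0,-25]
    - [0,0,-25]
    - [0,0,-21]
    - [0,0,-10]
    - [0,0,-10]
  fingers: [85.4,85.4,85.4,85.4,85.4,85.4,85.4,85.4,85.4,85.4,85.4,85.4,85.4,85.4,85.4]

```text
time_s: 2.2
tcp_pos: [0.6026, 0.0446, 0.0599]
tool_rot: [0.899, 0.437, 0.0, 0.0]
wrist_force: [0.4, -0.9, -0.0]
opening: 0.998
```

Emit:
play_rows:
  dr:
    - [0,0,0]
    - [0,0,0]
    - [0,0,0]
    - [0,0,0]
    - [0,0,0]
    - [0,0,0]
    - [0,0,0]
    - [0,0,0]
  dp:
    - [0,0,0]
    - [0,0,0]
    - [0,0,0]
    - [0,0,0]
    - [0,0,0]
    - [0,0,0]
    - [0,0,0]
    - [0,0,0]
  fingers: [60,50,45,40,40,40,40,40]
  force: 50

```text
time_s: 3.0
tcp_pos: [0.6028, 0.0452, 0.0616]
tool_rot: [0.899, 0.438, 0.001, 0.0]
wrist_force: [-0.5, 0.7, 6.1]
opening: 0.554
```

```bash
python3 -c "
from h import *
o=env.observe();print(o['joint_pos'],o['tcp_pos'],o['moment'],o['wrist_force'],o['opening']*85.4)"
```

```text
[-0.02985242  0.66338028 -0.19409611  1.81081669  0.18947065  0.68318481
  0.57630005] [0.60281042 0.04515142 0.06160936] [ 0.08701076  0.24605503 -0.04526805] [-0.49455659  0.6781463   6.1142521 ] 47.28443958006266
```

Emit:
play_rows:
  dr:
    - [0,0,5]
    - [0,0,7]
    - [0,0,7]
    - [0,0,7]
    - [0,0,7]
    - [0,0,7]
    - [0,0,7]
    - [0,0,7]
    - [0,0,7]
    - [0,0,7]
    - [0,0,7]
    - [0,0,7]
    - [0,0,0]
    - [0,0,0]
  dp:
    - [0,0,0]
    - [0,0,0]
    - [0,0,0]
    - [0,0,0]
    - [0,0,0]
    - [0,0,0]
    - [0,0,0]
    - [0,0,0]
    - [0,0,0]
    - [0,0,0]
    - [0,0,0]
    - [0,0,0]
    - [0,0,0]
    - [0,0,0]
  fingers: [40,40,40,40,40,40,40,40,40,40,40,40,40,40]

```text
time_s: 4.4
tcp_pos: [0.6027, 0.047, 0.0616]
tool_rot: [0.39, 0.921, 0.002, 0.001]
wrist_force: [-1.8, 4.8, 6.2]
opening: 0.553
```

Emit:
play_rows:
  dr:
    - [0,0,0]
    - [0,0,0]
    - [0,0,0]
    - [0,0,0]
    - [0,0,0]
    - [0,0,0]
    - [0,0,0]
    - [0,0,0]
    - [0,0,0]
    - [0,0,0]
  dp:
    - [0,0,0]
    - [0,0,0]
    - [0,0,0]
    - [0,0,0]
    - [0,0,25]
    - [0,0,25]
    - [0,0,25]
    - [0,0,25]
    - [0,0,25]
    - [0,0,15]
  fingers: [60,75,85.4,85.4,85.4,85.4,85.4,85.4,85.4,85.4]

```text
time_s: 5.4
tcp_pos: [0.6025, 0.0451, 0.2023]
tool_rot: [0.391, 0.92, 0.0, 0.001]
wrist_force: [0.4, -0.2, -0.3]
opening: 0.996
```

```bash
python3 -c "
from ortho import *
o=env.observe();print(o['joint_pos'],o['tcp_pos'],o['tool_rot'],o['wrist_force'])
d=cap('wrist','w2');C=[.602,.0444,.102];print(proj(d,C))
ortho('w2',[.602,.0444,.102],'e.png',180)
ortho('w2',[.602,.0444,.102],'f.png',44)
a=cv2.imread('pics/e.png');b=cv2.imread('pics/f.png');cv2.imwrite('pics/g.png',np.hstack([cv2.resize(a,(400,400)),cv2.resize(b,(400,400))]))"
```

```text
[ 0.27995323  0.56308491 -0.69315935  1.65889843  0.40127528  1.06452146
  1.80385084] [0.60249816 0.04506695 0.20226477] [3.90847253e-01 9.20455042e-01 4.19298980e-04 8.74041110e-04] [ 0.37606289 -0.24044301 -0.27046824]
[286.45588783 211.99374635]
```

View pics/g.png

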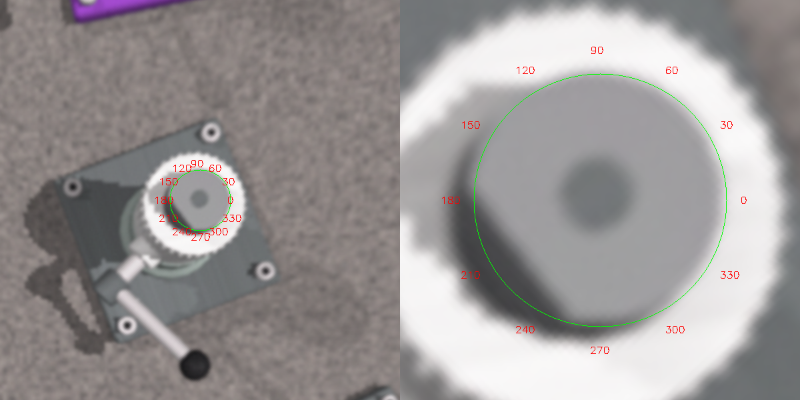

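The collar has turned, and the shaft's chord is now clear: flat normal at about 221°. I'll take the hub at ortho (116,285) and the ball at (195,365) and work out the screw bearing.

```bash
python3 -c "
from h import *
d=load('w2');C=np.array([.602,.0444,.102])
def w(u,v,z):
  p=proj(d,C+[(u-200)*.45e-3,-(v-200)*.45e-3,0]); return pt(d,p[0],p[1],z),p
H,_=w(115,285,.060);B,p=w(195,365,.0735);print(H,B,p,pt(d,*p))
a=lambda v:np.degrees(np.arctan2(v[1],v[0]))%360
print(a(H-C),a(B-H)-90,np.linalg.norm((H-C)[:2]),np.linalg.norm((B-H)[:2]))
for s in (221,224):
  n=np.array([np.cos(np.radians(s)),np.sin(np.radians(s))]);t=np.array([-n[1],n[0]]);print(C[:2]+.052*n+.0573*t)
print([a2 for a2 in pt(d,*p)])
"
```

```text
[0.56626004 0.00849386 0.06      ] [ 0.60566388 -0.03247016  0.0735    ] [218.6793626 145.3918326] [ 0.60430841 -0.03186961  0.08003225]
225.1329015467872 223.8878557744785 0.050661579067157035 0.05683935564642179
[ 0.60034728 -0.03295993]
[ 0.60439826 -0.03294041]
[np.float64(0.6043084052455313), np.float64(-0.03186961296975695), np.float64(0.0800322495657676)]
```

Screw at about 224.5° and flat at about 222°, which is well within tolerance. Next I'll shut the fingers and go above the ball at about (0.605,-0.033), slightly outboard.

Emit:
play_rows:
  dr:
    - [0,0,0]
    - [0,0,0]
    - [0,0,0]
    - [0,0,0]
    - [0,0,0]
    - [0,0,0]
    - [0,0,0]
    - [0,0,0]
    - [0,0,0]
    - [0,0,0]
  dp:
    - [2,-20,0]
    - [2,-20,0]
    - [1,-20,0]
    - [0,-20,0]
    - [0,0,-25]
    - [0,0,-25]
    - [0,0,-25]
    - [0,0,-20]
    - [0,0,-9]
    - [0,0,0]
  fingers: [0,0,0,0,0,0,0,0,0,0]

```text
time_s: 6.45
tcp_pos: [0.6062, -0.0351, 0.0949]
tool_rot: [0.391, 0.921, -0.0, -0.001]
wrist_force: [0.3, 0.6, 0.9]
opening: -0.002
```

```bash
python3 -c "
from h import *
o=env.observe();print(o['tcp_pos'],o['opening'],o['wrist_force'])
d=cap('wrist','w3');print(proj(d,o['tcp_pos']),proj(d,[.6045,-.0325,.073]))
s=cap('side','s3');c=proj(s,[.605,-.033,.08]);print(c)
x,y=int(c[0]-60),int(c[1]-60)
a=cv2.imread('pics/s3.png')[y:y+120,x:x+120];b=cv2.imread('pics/w3.png')
cv2.imwrite('pics/h.png',np.hstack([cv2.resize(b,(400,300)),cv2.resize(a,(400,400),interpolation=2)[50:350]]))"
```

```text
[ 0.60617574 -0.03509349  0.09492612] -0.0024757988155237154 [0.31746881 0.59557337 0.88145884]
[287.18071412 271.105533  ] [292.17807033 254.20460075]
[296.03299823 218.34355642]
```

View pics/h.png

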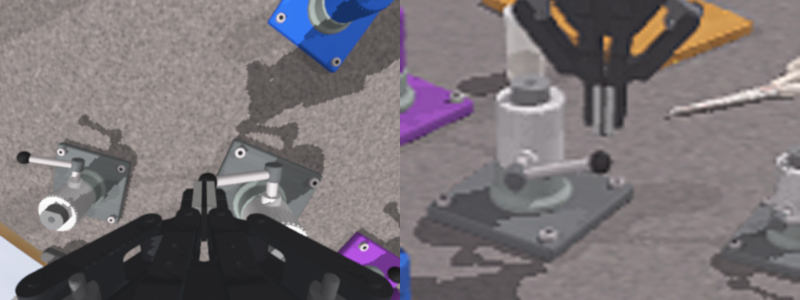

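The shut fingertips hang right above the black ball, at about (205,180) left and (600,135) over the ball at (600,162) right. Now I'll press down in small steps.

Emit:
play_rows:
  dr:
    - [0,0,0]
    - [0,0,0]
    - [0,0,0]
    - [0,0,0]
    - [0,0,0]
    - [0,0,0]
  dp:
    - [0,0,-5]
    - [0,0,-4]
    - [0,0,-2]
    - [0,0,-2]
    - [0,0,-2]
    - [0,0,0]
  fingers: [0,0,0,0,0,0]

```text
time_s: 7.15
tcp_pos: [0.6069, -0.035, 0.081]
tool_rot: [0.391, 0.92, -0.0, -0.0]
wrist_force: [-0.6, 1.1, -0.1]
opening: -0.002
```

Emit:
play_rows:
  dr:
    - [0,0,0]
    - [0,0,0]
    - [0,0,0]
  dp:
    - [0,0,-1]
    - [0,0,-1]
    - [0,0,0]
  fingers: [0,0,0]

```text
time_s: 7.45
tcp_pos: [0.607, -0.035, 0.0792]
tool_rot: [0.391, 0.921, -0.0, 0.0]
wrist_force: [-0.0, 0.1, 0.1]
opening: 0.001
```

Emit:
play_rows:
  dr:
    - [0,0,0]
    - [0,0,0]
    - [0,0,0]
  dp:
    - [0,0,-1]
    - [0,0,-1]
    - [0,0,0]
  fingers: [0,0,0]

```text
time_s: 7.75
tcp_pos: [0.6074, -0.0351, 0.0778]
tool_rot: [0.391, 0.92, 0.0, 0.001]
wrist_force: [-1.4, -0.8, 5.0]
opening: 0.001
```

Contact. Continuing.

Emit:
play_rows:
  dr:
    - [0,0,0]
    - [0,0,0]
    - [0,0,0]
  dp:
    - [0,0,-1]
    - [0,0,-1]
    - [0,0,0]
  fingers: [0,0,0]

```text
time_s: 8.05
tcp_pos: [0.608, -0.0353, 0.0761]
tool_rot: [0.391, 0.92, 0.0, 0.001]
wrist_force: [0.2, -1.2, 5.2]
opening: -0.002
```

Emit:
play_rows:
  dr:
    - [0,0,0]
    - [0,0,0]
    - [0,0,0]
  dp:
    - [0,0,-1]
    - [0,0,-1]
    - [0,0,0]
  fingers: [0,0,0]

```text
time_s: 8.35
tcp_pos: [0.6085, -0.0354, 0.0743]
tool_rot: [0.391, 0.92, 0.0, 0.002]
wrist_force: [1.4, -1.9, 6.6]
opening: 0.001
```

Emit:
play_rows:
  dr:
    - [0,0,0]
    - [0,0,0]
    - [0,0,0]
  dp:
    - [0,0,-1]
    - [0,0,-1]
    - [0,0,0]
  fingers: [0,0,0]

```text
time_s: 8.65
tcp_pos: [0.6089, -0.0355, 0.0724]
tool_rot: [0.391, 0.92, 0.0, 0.002]
wrist_force: [2.1, -2.1, 7.4]
opening: -0.002
```

Emit:
play_rows:
  dr:
    - [0,0,0]
    - [0,0,0]
    - [0,0,0]
  dp:
    - [0,0,-1]
    - [0,0,-1]
    - [0,0,0]
  fingers: [0,0,0]

```text
time_s: 8.95
tcp_pos: [0.6089, -0.0357, 0.0704]
tool_rot: [0.391, 0.92, 0.0, 0.002]
wrist_force: [2.8, -2.3, 7.3]
opening: -0.001
```

Emit:
play_rows:
  dr:
    - [0,0,0]
    - [0,0,0]
    - [0,0,0]
  dp:
    - [0,0,-1]
    - [0,0,-1]
    - [0,0,0]
  fingers: [0,0,0]

```text
time_s: 9.25
tcp_pos: [0.6089, -0.0358, 0.0684]
tool_rot: [0.391, 0.92, 0.0, 0.002]
wrist_force: [3.5, -2.8, 7.7]
opening: -0.001
```

Emit:
play_rows:
  dr:
    - [0,0,0]
    - [0,0,0]
    - [0,0,0]
  dp:
    - [0,0,-1]
    - [0,0,-1]
    - [0,0,0]
  fingers: [0,0,0]

```text
time_s: 9.55
tcp_pos: [0.6089, -0.0358, 0.0664]
tool_rot: [0.391, 0.92, 0.0, 0.002]
wrist_force: [3.0, -2.6, 6.3]
opening: 0.0
```

Past the round's stop height with only about 7 N, so the screw is over the flat. Continuing.

Emit:
play_rows:
  dr:
    - [0,0,0]
    - [0,0,0]
    - [0,0,0]
  dp:
    - [0,0,-1]
    - [0,0,-1]
    - [0,0,0]
  fingers: [0,0,0]

```text
time_s: 9.85
tcp_pos: [0.6088, -0.0359, 0.0644]
tool_rot: [0.391, 0.92, 0.0, 0.002]
wrist_force: [3.0, -2.8, 6.2]
opening: -0.003
```

Emit:
play_rows:
  dr:
    - [0,0,0]
    - [0,0,0]
    - [0,0,0]
  dp:
    - [0,0,-1]
    - [0,0,-1]
    - [0,0,0]
  fingers: [0,0,0]

```text
time_s: 10.15
tcp_pos: [0.6088, -0.0358, 0.0623]
tool_rot: [0.391, 0.92, 0.0, 0.002]
wrist_force: [2.3, -2.2, 6.0]
opening: 0.001
```

Emit:
play_rows:
  dr:
    - [0,0,0]
    - [0,0,0]
  dp:
    - [0,0,-1]
    - [0,0,0]
  fingers: [0,0]

```text
time_s: 10.35
tcp_pos: [0.6088, -0.0358, 0.0613]
tool_rot: [0.391, 0.92, 0.0, 0.002]
wrist_force: [2.7, -3.2, 6.2]
opening: 0.002
```

Emit:
play_rows:
  dr:
    - [0,0,0]
    - [0,0,0]
  dp:
    - [0,0,-1]
    - [0,0,0]
  fingers: [0,0]

```text
time_s: 10.55
tcp_pos: [0.6088, -0.0358, 0.0603]
tool_rot: [0.391, 0.92, 0.0, 0.002]
wrist_force: [3.1, -3.1, 5.9]
opening: -0.001
```

Emit:
play_rows:
  dr:
    - [0,0,0]
    - [0,0,0]
  dp:
    - [0,0,-1]
    - [0,0,0]
  fingers: [0,0]

```text
time_s: 10.75
tcp_pos: [0.6088, -0.0357, 0.0593]
tool_rot: [0.391, 0.92, 0.0, 0.002]
wrist_force: [3.2, -3.5, 6.4]
opening: -0.004
```

Emit:
play_rows:
  dr:
    - [0,0,0]
    - [0,0,0]
  dp:
    - [0,0,-1]
    - [0,0,0]
  fingers: [0,0]

```text
time_s: 10.95
tcp_pos: [0.6088, -0.0357, 0.0583]
tool_rot: [0.391, 0.92, 0.0, 0.002]
wrist_force: [2.2, -3.0, 6.3]
opening: -0.001
```

Emit:
play_rows:
  dr:
    - [0,0,0]
    - [0,0,0]
  dp:
    - [0,0,-1]
    - [0,0,0]
  fingers: [0,0]

```text
time_s: 11.15
tcp_pos: [0.6089, -0.0357, 0.0574]
tool_rot: [0.391, 0.92, 0.0, 0.002]
wrist_force: [3.1, -2.5, 7.0]
opening: -0.001
```

Emit:
play_rows:
  dr:
    - [0,0,0]
    - [0,0,0]
  dp:
    - [0,0,-1]
    - [0,0,0]
  fingers: [0,0]

```text
time_s: 11.35
tcp_pos: [0.6089, -0.0357, 0.0564]
tool_rot: [0.391, 0.92, 0.0, 0.002]
wrist_force: [1.9, -2.6, 7.0]
opening: 0.002
```

Emit:
play_rows:
  dr:
    - [0,0,0]
    - [0,0,0]
  dp:
    - [0,0,-1]
    - [0,0,0]
  fingers: [0,0]

```text
time_s: 11.55
tcp_pos: [0.6089, -0.0356, 0.0555]
tool_rot: [0.391, 0.92, 0.0, 0.002]
wrist_force: [2.2, -2.8, 8.6]
opening: -0.0
```

Emit:
play_rows:
  dr:
    - [0,0,0]
    - [0,0,0]
  dp:
    - [0,0,-1]
    - [0,0,0]
  fingers: [0,0]

```text
time_s: 11.75
tcp_pos: [0.609, -0.0356, 0.0546]
tool_rot: [0.391, 0.92, 0.0, 0.002]
wrist_force: [2.6, -2.8, 7.7]
opening: -0.002
```

Emit:
play_rows:
  dr:
    - [0,0,0]
    - [0,0,0]
  dp:
    - [0,0,-1]
    - [0,0,0]
  fingers: [0,0]

```text
time_s: 11.95
tcp_pos: [0.609, -0.0355, 0.0536]
tool_rot: [0.391, 0.92, 0.001, 0.002]
wrist_force: [2.1, -2.1, 9.5]
opening: 0.001
```

Emit:
play_rows:
  dr:
    - [0,0,0]
    - [0,0,0]
  dp:
    - [0,0,-1]
    - [0,0,0]
  fingers: [0,0]

```text
time_s: 12.15
tcp_pos: [0.6091, -0.0355, 0.0528]
tool_rot: [0.391, 0.92, 0.001, 0.002]
wrist_force: [3.0, -1.8, 10.2]
opening: -0.001
```

Emit:
play_rows:
  dr:
    - [0,0,0]
    - [0,0,0]
  dp:
    - [0,0,-1]
    - [0,0,0]
  fingers: [0,0]

```text
time_s: 12.35
tcp_pos: [0.6091, -0.0355, 0.0519]
tool_rot: [0.391, 0.92, 0.001, 0.002]
wrist_force: [1.5, -2.1, 11.4]
opening: -0.001
```

Emit:
play_rows:
  dr:
    - [0,0,0]
    - [0,0,0]
  dp:
    - [0,0,-1]
    - [0,0,0]
  fingers: [0,0]

```text
time_s: 12.55
tcp_pos: [0.6092, -0.0354, 0.051]
tool_rot: [0.391, 0.92, 0.001, 0.002]
wrist_force: [1.4, -2.8, 12.4]
opening: -0.001
```

Emit:
play_rows:
  dr:
    - [0,0,0]
    - [0,0,0]
  dp:
    - [0,0,-1]
    - [0,0,0]
  fingers: [0,0]

```text
time_s: 12.75
tcp_pos: [0.6092, -0.0354, 0.0501]
tool_rot: [0.391, 0.92, 0.001, 0.002]
wrist_force: [1.2, -2.4, 12.8]
opening: -0.002
```

Emit:
play_rows:
  dr:
    - [0,0,0]
    - [0,0,0]
  dp:
    - [0,0,-1]
    - [0,0,0]
  fingers: [0,0]

```text
time_s: 12.95
tcp_pos: [0.6092, -0.0353, 0.0492]
tool_rot: [0.391, 0.92, 0.001, 0.002]
wrist_force: [1.2, -2.0, 14.7]
opening: 0.001
```

Emit:
play_rows:
  dr:
    - [0,0,0]
    - [0,0,0]
    - [0,0,0]
  dp:
    - [0,0,-1]
    - [0,0,0]
    - [0,0,0]
  fingers: [0,0,0]

```text
time_s: 13.25
tcp_pos: [0.6093, -0.0352, 0.0483]
tool_rot: [0.391, 0.92, 0.001, 0.002]
wrist_force: [0.3, -2.1, 15.4]
opening: -0.002
```

```bash
python3 -c "
from h import *
for i in range(3):
  o=env.observe();print(o['tcp_pos'],o['wrist_force'])
s=cap('side','s4');c=proj(s,[.6,0.0,.05])
x,y=int(c[0]-60),int(c[1]-60)
a=cv2.imread('pics/s4.png')[y:y+120,x:x+120]
cv2.imwrite('pics/i.png',cv2.resize(a,(600,600),interpolation=2))"
```

```text
[ 0.6092681  -0.03521304  0.04832765] [ 0.28296015 -2.0898714  15.41033162]
[ 0.6092681  -0.03521304  0.04832765] [ 0.28296015 -2.0898714  15.41033162]
[ 0.6092681  -0.03521304  0.04832765] [ 0.28296015 -2.0898714  15.41033162]
```

View pics/i.png

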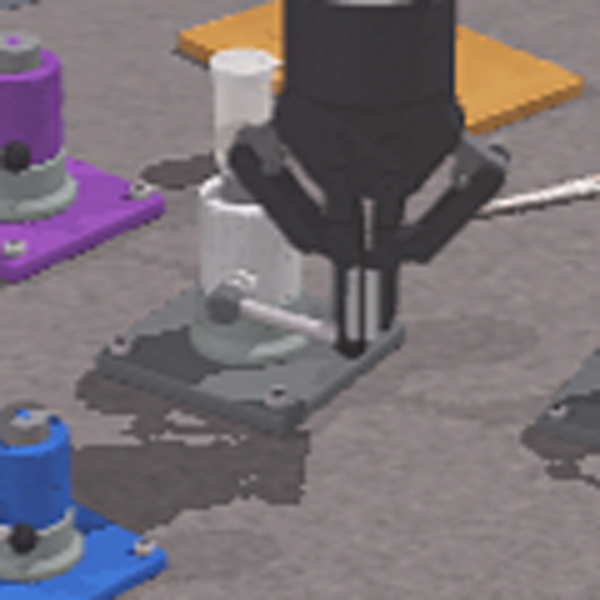

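The lever slopes well down and the tip is still on the ball (350,345). One more small press, then I'll lift off straight up and look.

Emit:
play_rows:
  dr:
    - [0,0,0]
    - [0,0,0]
    - [0,0,0]
  dp:
    - [0,0,-1]
    - [0,0,0]
    - [0,0,0]
  fingers: [0,0,0]

```text
time_s: 13.6
tcp_pos: [0.6093, -0.0351, 0.0474]
tool_rot: [0.391, 0.92, 0.001, 0.002]
wrist_force: [-0.2, -2.0, 16.6]
opening: 0.006
```

Emit:
play_rows:
  dr:
    - [0,0,0]
    - [0,0,0]
    - [0,0,0]
    - [0,0,0]
    - [0,0,0]
    - [0,0,0]
    - [0,0,0]
    - [0,0,0]
    - [0,0,0]
    - [0,0,0]
  dp:
    - [0,0,3]
    - [0,0,5]
    - [0,0,15]
    - [0,0,25]
    - [0,0,30]
    - [0,0,30]
    - [0,0,30]
    - [0,0,20]
    - [0,0,0]
    - [0,0,0]
  fingers: [0,0,0,0,0,0,0,0,0,0]

```text
time_s: 14.6
tcp_pos: [0.6067, -0.035, 0.2037]
tool_rot: [0.391, 0.921, -0.0, 0.0]
wrist_force: [0.7, 0.0, -0.4]
opening: 0.001
```

```bash
python3 -c "
from h import *
o=env.observe();print(o['tcp_pos'],o['wrist_force'])
s=cap('side','s5');c=proj(s,[.6,0.0,.05])
x,y=int(c[0]-50),int(c[1]-50);print(x,y)
a=cv2.imread('pics/s5.png')[y:y+100,x:x+100]
cv2.imwrite('pics/j.png',cv2.resize(a,(600,600),interpolation=2))
C=np.array([.602,.0444,0])
for s0 in (222,225):
  n=np.array([np.cos(np.radians(s0)),np.sin(np.radians(s0)),0]);t=np.array([-n[1],n[0],0])
  for q in (0.17,.3,.39,.45,.52):
    H=C+n*(.052-.012*q)+[0,0,.055];B=H+.06*(t*np.cos(.3-q)+[0,0,np.sin(.3-q)]);print(s0,q,(proj(s,H)-[x,y])*6,(proj(s,B)-[x,y])*6)"
```

```text
[ 0.6067006  -0.03498206  0.20371421] [ 0.74973033  0.03162955 -0.35470721]
235 174
222 0.17 [212.47876494 308.18663519] [365.35157053 306.88835881]
222 0.3 [213.45934204 306.28188481] [367.24251143 323.13766831]
222 0.39 [214.13696504 304.9656161 ] [367.00982075 334.16053738]
222 0.45 [214.58815224 304.08919412] [366.1626409  341.34779234]
222 0.52 [215.11397064 303.06780241] [364.48612401 349.52515104]
225 0.17 [219.16224896 308.83171867] [373.61218553 303.66917921]
225 0.3 [219.92745834 306.90537902] [375.2665796  319.84901867]
225 0.39 [220.45624052 305.57422129] [374.85909704 330.86315836]
225 0.45 [220.80831838 304.68789928] [373.8905247  338.06269846]
225 0.52 [221.21862821 303.65498376] [372.06755355 346.27272364]
```

View pics/j.png

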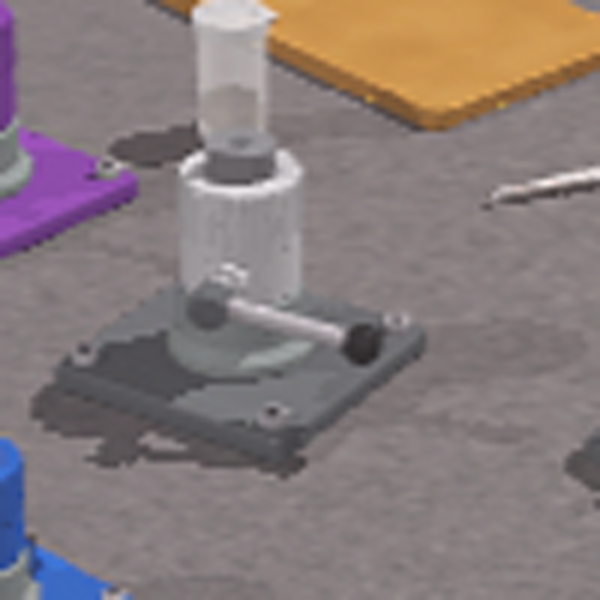

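The hub is at (208,306) and the ball at (362,344), so the lever reads about 0.45–0.48 after release. The arm is clear, so I'll hand it in.

```bash
python3 -c "
from h import *
print(env.close_job())"
```

```text
the job is handed in; nothing more can be done
None
```

I turned the collar on the larger grey spindle about 82° anticlockwise. I then pressed the lever's ball down with shut fingers until the wrist read 16.6 N, lifted off and handed in at about 14.6 s. Handing in gives no verdict.

- **Alignment:** in the wrist view the screw sat at about 224.5° and the flat at about 222°, well within the 0.2 rad allowed.
- **Feel:** pushing took about 7 N past the height where the round would stop the lever. It rose steadily from about 8 N to the peak, as expected on the flat. The highest force I read was 16.6 N, against the 25 N limit.
- **After letting go:** in the side view the lever stays at about 0.45–0.48 rad, against the 0.39 needed. Finger height alone suggested slightly more, about 0.5; I trusted the picture. The arm was about 15 cm clear and reading near zero force.
- **Bottle, vial and puck:** I never went near them, but did not measure their positions again at the end.

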